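Fit the orange joystick grip to the console

ROBOT

A 7-joint arm with a two-finger parallel gripper is mounted at the origin on the work surface. World frame = base frame: x ahead of the robot, y to its left, z up, the work surface at z = 0. Lengths are in m, angles in rad, forces in N, time in s.
With the tool pointing down it reaches from about 0.425 to 0.925 m from the base axis. Payload 6.8 kg.
Tool frame: the origin (TCP) lies midway between the tips of the shut fingers; the grasp point (between the pads) lies r.grip_point_offset behind it (r.grip_point_offset is the distance from the TCP to the grasp point, in m); z points along the fingers, y is the direction in which the jaws open and shut (so a half turn about z gives the same grasp; the last joint's range is limited). The gripper opens to 85 mm and grips with 20 to 120 N. Pads are 22 mm wide; open, the fingers measure 114 mm over their backs; the gripper's body (76 mm by 85 mm) begins 54 mm behind the grasp point. The pads swing forward as they close: fully open they stand 13 mm farther back than shut.
Start: joints at [1.129, 0.477, 0.022, 1.555, -0.011, 1.109, -0.083], TCP at [0.221, -0.638, 0.231] pointing down, gripper open.
Joint ranges: [-2.96, 2.96], [-0.34, 2.1], [-1.41, 1.46], [0.24, 2.44], [-1.37, 4.51], [0.17, 1.92], [-2.96, 2.96]. Speed limits (rad/s): [2.39, 2.39, 3.14, 3.14, 3.14, 3.14, 3.14].

INTERFACE

Orientations are given as a rotation vector (axis times angle).
In Python, from bench import r gives the robot as it stands. The module is installed in compiled form; this text tells all that it offers.
- The arm moves only by the tool play_rows, never from a script. Its argument "deltas" is a list of rows, each a list of 3 entries, a list of its own where there are three numbers: the finger opening in mm, from 0 to 85.4, then the shift along the tool's x, y, z in mm, then the turn, a rotation vector about the tool's x, y, z in rad. A call has 1 to 8 rows; each row is the pose to reach, as a shift and turn from the pose measured when the call began, along the tool's axes at that moment; what a row does not reach only later rows make up. A row lasts 1/8 s, in which the tool goes at most 62.5 mm and 10.7 degrees, less where a joint would pass 70% of its speed; a pose out of reach is approached as far as the arm can. A call with a gripper value outside its range is refused whole. The fingers move at their own pace and stop on an object; "squeeze" is the grip in N (left out, the last holds). Time passes only in rows, so rows that repeat a pose let the fingers close. It gives the time, the measured TCP pose, the force and the opening at its end, in the units of the state.
- r.get_obs(): the state, without advancing time (a new reading comes with each control period).
- r.grab_frame(name): name is "side" or "top" or "wrist"; returns (picture, depth): 480x640x3 uint8, red, green, blue; 480x640 float32, m along the optical axis (not along the pixel's ray), 0 where there is no reading.
- r.camera_model(name): a dict with "mtx" (3x3 intrinsics, pixels), "rvec" (rotation vector, rad) and "tvec" (3), from world to camera coordinates, as OpenCV has them; the wrist camera has in their place "T_tool_cam" (4x4, takes a point from camera to tool coordinates, whose origin is the TCP and whose axes are the flange's). Camera axes: x right, y down, z forward; pixel columns grow to the right and rows downward; lengths in m; the calibration is good to about 2 mm. A picture is of the moment at which its call begins: read the wrist's pose just before it. camera_model takes no time and is no camera call.
- r.hand_in(): hands the job in, once; it reports no verdict.
The state is a dict: "clock": time; "joints": joint angles; "qvel": joint speeds; "tau": joint torques, N m; "tcp_pos": TCP position; "orientation": TCP orientation; "contact_force": force on the tool from outside, world axes, zero at the start; "moment": the same for the moment, N m; "grip_width": finger opening in m.
Only numpy, scipy, OpenCV 4.12 (cv2) and the standard library are available. Lean on these libraries where they do the work, as an engineer would, in place of code of your own. Each camera call takes 0.05 s, during which the arm holds its last target. There are 200 camera calls.

TASK

Pick up the orange joystick grip and push it, skirt down, over the bare steel post on top of the console until it sits fully home on the console's deck; only then let go of it and move the hand clear. Leave the blue grip standing where it is.

Things in the scene. Friction and masses are not known exactly. Their poses are not given: they have to be found in the camera images.
- orange_grip: The orange joystick grip: an upright rigid plastic tube, open right through: height 80 mm, outside diameter 44 mm, bore diameter 32 mm, with a 56 mm wide, 10 mm high skirt around its foot. It starts standing skirt down. Origin: on the tube's axis at its underside; z points up along the axis. 70 g, give or take a third; round, so its yaw does not matter.
- blue_grip: The blue grip, a spare that is to be left alone: an upright rigid plastic tube, open right through: height 80 mm, outside diameter 44 mm, bore diameter 32 mm, with a 56 mm wide, 10 mm high skirt around its foot. It starts standing skirt down. Origin: on the tube's axis at its underside; z points up along the axis. 70 g, give or take a third; round, so its yaw does not matter.
- post_base (a point): The foot of the console's bare steel post: on the post's axis, at the level of the deck on which the grip's underside comes to rest. The post stands 50 mm tall above this point, 22 mm in diameter for the lower 38 mm, then tapering to 8 mm at the tip, so it enters the 32 mm bore with 5 mm to spare all round. z points up; y runs along the console's long side, away from the knob, x towards its rear.
- console: The retro console, fixed in place: a grey box with black deck, 200 mm (x) by 300 mm (y), deck 55 mm above the table. Origin: centre of its underside. The post stands at x = -20 mm, y = +70 mm; a small red power knob on a base stands on the deck at x = -30 mm, y = -90 mm and is not used.

How it is judged:
On the way:
1. the orange grip is home on the post while the fingers still hold it (horizontal distance between orange_grip and post_base below 0.012 m and z of orange_grip in the frame of post_base between -0.01 and 0.01 m and angle between orange_grip's own z axis and vertical below 0.18 rad and contact force between orange_grip and the fingers above 0.5 N), for 0.1 s.
At the end, for the whole second after the job is handed in: The orange grip stands on the post, released and still: axis within 12 mm of the post's, underside within 10 mm of the deck, upright within 10 degrees (horizontal distance between orange_grip and post_base below 0.012 m and z of orange_grip in the frame of post_base between -0.01 and 0.01 m and angle between orange_grip's own z axis and vertical below 0.18 rad and linear speed of orange_grip below 0.02 m/s and contact force between orange_grip and the fingers below 0.1 N); the robot touches nothing.
It fails at once if the blue grip is moved by more than 30 mm or tipped by more than 30 degrees (distance of blue_grip from where it was at the start of the episode above 0.03 m or angle between blue_grip's own z axis and vertical above 0.52 rad).
It also fails if it takes over 42 s, if anything falls off the work surface, if the arm or the gripper's body presses on something with over 40 N, if the wrist force passes 120 N, or if a joint passes its speed limit or range.

## Working session

There is one attempt and no reset: what is moved stays moved. The work goes in short steps, Python scripts to look and compute and a tool call to move; the robot and the scene stay as the last step left them, time stands still between calls to the robot, and variables do not carry over. Pictures are saved under pics/ and viewed, about 8 in all and at most 12, crops included, and the job is handed in when it is done.

Besides the shell and the picture viewer there is one more tool, called after "Emit:" as a command line: name --argument value ..., lists and objects as JSON in quotes. play_rows: Moves the arm, as the interface text tells. Its arguments: {"type":"object","properties":{"deltas":{"type":"array"},"squeeze":{"type":"number"}},"required":["deltas"]}

```bash
mkdir -p pics; cat > h.py <<'E'
import numpy as np, cv2
from bench import r
from scipy.spatial.transform import Rotation as R
def cloud(name):
    o=r.get_obs(); im,d=r.grab_frame(name); m=r.camera_model(name); K=np.array(m["mtx"])
    v,u=np.mgrid[:480,:640]
    P=np.stack([(u-K[0,2])/K[0,0]*d,(v-K[1,2])/K[1,1]*d,d],-1)
    if name=="wrist":
        T=np.array(m["T_tool_cam"]); P=P@T[:3,:3].T+T[:3,3]
        W=P@R.from_rotvec(o["orientation"]).as_matrix().T+o["tcp_pos"]
    else:
        A=cv2.Rodrigues(np.array(m["rvec"],float))[0]; W=(P-np.ravel(m["tvec"]))@A
    W[d<=0]=np.nan
    return im,d,W
def save(n,im): cv2.imwrite("pics/"+n+".png",im[:,:,::-1])
E
python3 - <<'E'
from h import *
print(r.get_obs(), r.grip_point_offset)
ims=[]
for n in("top","side"):
    im,d,W=cloud(n); np.savez(n,im=im,W=W); ims.append(im)
    hsv=cv2.cvtColor(im,cv2.COLOR_RGB2HSV)
    for c,lo,hi in(("orange",5,22),("blue",95,130),("red",0,4)):
        m=(hsv[...,0]>=lo)&(hsv[...,0]<=hi)&(hsv[...,1]>130)&(hsv[...,2]>60)&np.isfinite(W[...,0])
        if m.sum()>20:
            p=W[m]; v,u=np.where(m); print(n,c,m.sum(),u.mean(),v.mean(),np.percentile(p,[2,50,98],axis=0).round(3).tolist())
save("a",np.hstack([cv2.resize(i,(400,300)) for i in ims]))
save("top",ims[0])
E
```

```text
{'clock': 0.0, 'joints': array([ 1.12887031,  0.47779974,  0.02232509,  1.55645039, -0.01150573,
        1.10930323, -0.08310885]), 'qvel': array([-8.03424847e-04, -4.71950585e-05,  5.13210835e-04,  9.87401386e-06,
       -9.32698053e-04, -6.00922767e-04, -2.27911246e-03]), 'tau': array([-3.62901237e-04, -5.96467888e+01,  1.60788383e+00, -2.81202292e+01,
        1.24152331e-02,  9.30056238e-03, -5.33554658e-05]), 'tcp_pos': array([ 0.22097199, -0.63717725,  0.23032612]), 'orientation': array([-3.09616802e+00, -5.21681021e-01,  6.69828588e-04]), 'contact_force': array([ 0.66844551, -0.57251504,  1.25605073]), 'moment': array([0.03481253, 0.01972844, 0.00270958]), 'grip_width': 0.08543982933849935} 0.0187
top orange 5951 350.3947235758696 61.21525793984204 [[0.43, -1.244, -0.757], [1.623, -0.214, -0.748], [1.673, 1.138, 0.08]]
top blue 873 447.01489117983965 182.96334478808706 [[0.462, -0.453, 0.003], [0.502, -0.182, 0.077], [0.876, -0.142, 0.091]]
top red 939 127.72843450479233 382.2779552715655 [[0.178, 0.078, 0.014], [0.227, 0.388, 0.024], [0.578, 0.419, 0.1]]
side orange 3200 319.64 171.81125 [[0.429, -0.662, 0.008], [0.649, -0.551, 0.066], [0.775, 0.301, 0.2]]
side blue 51618 435.5851059707854 75.72298423030726 [[-0.293, -1.784, -0.353], [0.335, -1.277, 0.048], [1.647, -0.348, 0.315]]
side red 375 264.53066666666666 271.9146666666667 [[0.561, 0.063, 0.059], [0.571, 0.101, 0.08], [0.587, 0.107, 0.1]]
```

View pics/a.png

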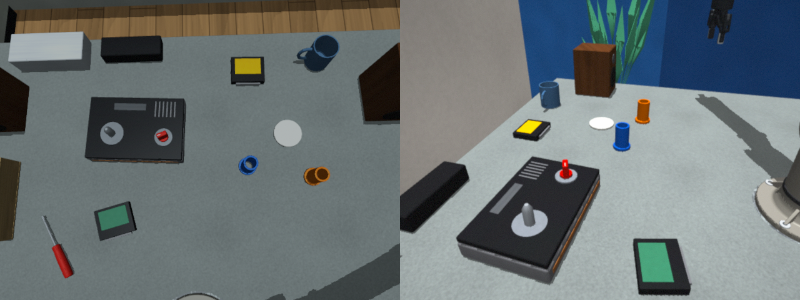

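The top view shows the orange grip at about (510,282), the blue at (397,262) and the console with its post at about (178,210). All of it is upright, and the post is on the far-left side (y+).

```bash
python3 - <<'E'
from h import *
for n,boxes in(("top",dict(orange=(475,255,535,305),blue=(375,235,420,285),post=(150,180,205,235))),("side",dict(orange=(500,150,550,205),blue=(480,190,520,245),post=(330,320,365,365)))):
    z=np.load(n+".npz"); im,W=z["im"],z["W"]; hsv=cv2.cvtColor(im,cv2.COLOR_RGB2HSV)
    for k,(a,b,c,e) in boxes.items():
        w=W[b:e,a:c].reshape(-1,3); h=hsv[b:e,a:c].reshape(-1,3)
        if k=="post": m=(w[:,2]>.065); zs=[(.065,.093),(.093,.11)]
        else:
            hh=h[:,0]; m=(h[:,1]>120)&((hh<25) if k=="orange" else ((hh>95)&(hh<130))); zs=[(.02,.072),(.072,.09),(-.005,.015)]
        for lo,hi in zs:
            q=w[m&(w[:,2]>lo)&(w[:,2]<hi)]
            if len(q)>6:
                p=q[:,:2].astype(np.float32); ls=np.linalg.lstsq(np.c_[2*p,np.ones(len(p))],(p**2).sum(1),rcond=None)[0]
                print(n,k,lo,len(q),"mid",((np.percentile(p,2,axis=0)+np.percentile(p,98,axis=0))/2).round(4),"ext",np.ptp(p,axis=0).round(3),"fit",ls[:2].round(4),np.sqrt(max(0,ls[2]+ls[:2]@ls[:2])).round(4),"z",np.median(q[:,2]).round(4))
z=np.load("top.npz");W=z["W"]
m=(W[...,2]>.045)&(W[...,2]<.065); m[:, :120]=0;m[:150]=0;m[280:]=0;m[:,310:]=0
p=W[m][:,:2].astype(np.float32); print(cv2.minAreaRect(p), np.median(W[m][:,2]))
E
```

```text
top orange 0.02 426 mid [ 0.4467 -0.3645] ext [0.042 0.04 ] fit [ 0.448  -0.3641] 0.019 z 0.0476
top orange 0.072 265 mid [ 0.4482 -0.3665] ext [0.041 0.043] fit [ 0.4482 -0.3662] 0.0189 z 0.0794
top orange -0.005 220 mid [ 0.4474 -0.3766] ext [0.054 0.084] fit [ 0.4483 -0.3716] 0.0268 z 0.0096
top blue 0.02 212 mid [ 0.4841 -0.1632] ext [0.038 0.038] fit [ 0.4847 -0.1637] 0.0188 z 0.0471
top blue 0.072 231 mid [ 0.4864 -0.1657] ext [0.042 0.042] fit [ 0.4863 -0.1657] 0.0188 z 0.0794
top blue -0.005 185 mid [ 0.4843 -0.1669] ext [0.052 0.063] fit [ 0.4857 -0.1663] 0.0242 z 0.0099
top post 0.065 77 mid [0.5914 0.2487] ext [0.019 0.021] fit [0.5936 0.25  ] 0.0105 z 0.0792
top post 0.093 104 mid [0.5934 0.249 ] ext [0.021 0.02 ] fit [0.5931 0.2491] 0.0073 z 0.0996
((0.6101972460746765, 0.1794307380914688), (0.29664158821105957, 0.1970968246459961), 87.03169250488281) 0.05567802503371858
```

Emit:
play_rows --deltas '[[85,[60,-36,6],[0,0,0]],[85,[115,-69,12],[0,0,0]],[85,[165,-100,18],[0,0,0]],[85,[215,-130,22],[0,0,0]],[85,[260,-157,26],[0,0,0]],[85,[303,-182,30],[0,0,0]],[85,[303,-182,30],[0,0,0]],[85,[303,-182,30],[0,0,0]]]'

```text
clock: 1.1
tcp_pos: [0.4471, -0.3663, 0.2004]
orientation: [-3.096, -0.522, 0.002]
contact_force: [-0.9, -0.6, -0.3]
grip_width: 0.085
```

```bash
cat >> h.py <<'E'
def to(x,y,z):
    o=r.get_obs(); M=R.from_rotvec(o["orientation"]).as_matrix()
    print("clk",o["clock"].__round__(2),"tcp",o["tcp_pos"].round(4),"zaxis",M[:,2].round(3),"F",o["contact_force"].round(1),"w",round(o["grip_width"],4))
    print("shift mm",(M.T@(np.array([x,y,z])-o["tcp_pos"])*1e3).round(1), "turn",R.from_matrix(M.T@R.from_rotvec(U).as_matrix()).as_rotvec().round(3))
U=[-3.0972,-.5219,0]
E
python3 - <<'E'
from h import *
im,d,W=cloud("wrist"); save("w1",im)
hsv=cv2.cvtColor(im,cv2.COLOR_RGB2HSV)
m=(hsv[...,0]<25)&(hsv[...,1]>120)&(W[...,2]>.072)&(W[...,2]<.09)
p=W[m][:,:2]; ls=np.linalg.lstsq(np.c_[2*p,np.ones(len(p))],(p**2).sum(1),rcond=None)[0]
print(m.sum(),ls[:2],np.ptp(p,axis=0),np.median(p,axis=0),np.median(W[m][:,2]),(p.min(0)+p.max(0))/2)
to(.448,-.366,.033)
E
```

```text
1548 [ 0.44688684 -0.3684775 ] [0.04324107 0.04350255] [ 0.44684933 -0.36845593] 0.0797870645374823 [ 0.4463277  -0.36870458]
clk 1.15 tcp [ 0.4466 -0.367   0.2005] zaxis [-0.002  0.001 -1.   ] F [-0.5 -0.6 -0.2] w 0.085
shift mm [  1.9  -0.2 167.5] turn [-0.001  0.001 -0.002]
```

View pics/w1.png

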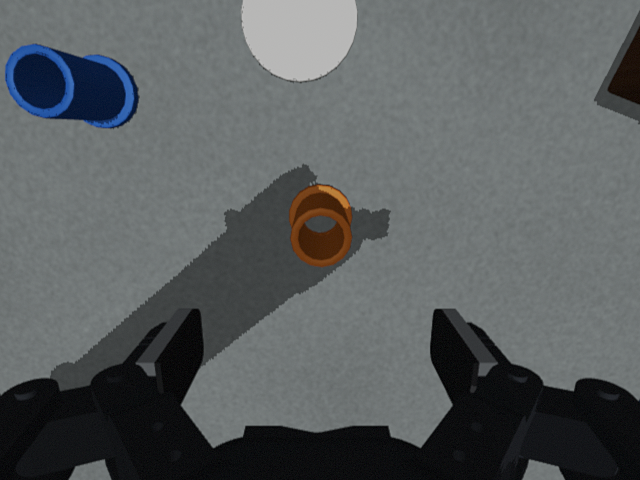

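The wrist view shows the orange grip at (321,237), centred between the fingers. It measures (0.447, -0.368), which agrees with the top view within 2 mm, so I'll descend and grip.

Emit:
play_rows --deltas '[[85,[0,0,40],[0,0,0]],[85,[0,0,80],[0,0,0]],[85,[0,0,120],[0,0,0]],[85,[0,1,150],[0,0,0]],[85,[0,1,172],[0,0,0]],[85,[0,1,172],[0,0,0]],[30,[0,1,172],[0,0,0]],[30,[0,1,172],[0,0,0]]]' --squeeze 40

```text
clock: 2.15
tcp_pos: [0.4471, -0.3687, 0.0298]
orientation: [3.098, 0.518, 0.0]
contact_force: [0.8, -0.1, 0.2]
grip_width: 0.0514
```

Emit:
play_rows --deltas '[[30,[0,0,0],[0,0,0]],[30,[0,0,0],[0,0,0]],[30,[0,0,0],[0,0,0]],[30,[0,0,0],[0,0,0]]]' --squeeze 40

```text
clock: 2.65
tcp_pos: [0.4473, -0.3689, 0.0301]
orientation: [3.098, 0.518, 0.001]
contact_force: [-0.6, 0.1, 4.5]
grip_width: 0.0439
```

Emit:
play_rows --deltas '[[30,[0,0,-15],[0,0,0]],[30,[0,0,-40],[0,0,0]],[30,[0,0,-70],[0,0,0]],[30,[0,0,-100],[0,0,0]],[30,[0,0,-130],[0,0,0]],[30,[0,0,-150],[0,0,0]],[30,[0,0,-160],[0,0,0]],[30,[0,0,-160],[0,0,0]]]'

```text
clock: 3.65
tcp_pos: [0.4474, -0.3689, 0.1908]
orientation: [3.097, 0.518, 0.002]
contact_force: [0.3, 0.2, -0.6]
grip_width: 0.0437
```

```bash
python3 - <<'E'
from h import *
to(.592,.249,.19)
E
```

```text
clk 3.65 tcp [ 0.4474 -0.3689  0.1908] zaxis [ 0.001 -0.001 -1.   ] F [ 0.3  0.2 -0.6] w 0.0437
shift mm [ 3.378e+02 -5.372e+02  2.000e-01] turn [ 0.002 -0.001 -0.002]
```

Emit:
play_rows --deltas '[[30,[12,-18,0],[0,0,0]],[30,[34,-54,0],[0,0,0]],[30,[59,-94,0],[0,0,0]],[30,[84,-134,0],[0,0,0]],[30,[109,-174,0],[0,0,0]],[30,[134,-213,0],[0,0,0]],[30,[155,-246,0],[0,0,0]],[30,[170,-270,0],[0,0,0]]]'

```text
clock: 4.65
tcp_pos: [0.5198, -0.056, 0.1894]
orientation: [3.098, 0.521, -0.001]
contact_force: [0.2, -1.2, -0.4]
grip_width: 0.0436
```

Emit:
play_rows --deltas '[[30,[25,-40,0],[0,0,0]],[30,[55,-87,0],[0,0,0]],[30,[85,-135,0],[0,0,0]],[30,[112,-178,0],[0,0,0]],[30,[137,-218,0],[0,0,0]],[30,[155,-247,0],[0,0,0]],[30,[165,-263,0],[0,0,0]],[30,[168,-267,0],[0,0,0]]]'

```text
clock: 5.65
tcp_pos: [0.5907, 0.2517, 0.1883]
orientation: [3.097, 0.523, -0.003]
contact_force: [0.0, -0.3, 0.5]
grip_width: 0.0442
```

```bash
python3 - <<'E'
from h import *
ims=[]
for n in("top","side"):
    im,d,W=cloud(n); np.savez(n+"2",im=im,W=W); hsv=cv2.cvtColor(im,cv2.COLOR_RGB2HSV)
    g=(hsv[...,0]<25)&(hsv[...,0]>4)&(hsv[...,1]>120)&(np.hypot(W[...,0]-.59,W[...,1]-.25)<.08)&(W[...,2]>.11)
    for lo in np.arange(.12,.26,.01):
        q=W[g&(W[...,2]>lo)&(W[...,2]<lo+.01)]
        if len(q)>8: print(n,round(lo,3),len(q),q.min(0).round(4),q.max(0).round(4))
    ims.append(im)
to(.592,.249,.19)
a=cv2.resize(ims[0][130:310,90:330],(400,300)); b=cv2.resize(ims[1][180:420,200:520],(400,300))
save("b",np.hstack([a,b]))
E
```

```text
top 0.16 205 [0.5639 0.2243 0.1605] [0.6082 0.2762 0.17  ]
top 0.17 93 [0.5666 0.2248 0.17  ] [0.6023 0.2696 0.1799]
top 0.18 81 [0.57   0.2298 0.1806] [0.6048 0.2694 0.1899]
top 0.19 100 [0.5703 0.2199 0.19  ] [0.6048 0.2719 0.2   ]
top 0.2 90 [0.5698 0.2307 0.2003] [0.6041 0.2711 0.21  ]
top 0.21 104 [0.5699 0.2285 0.2101] [0.6015 0.2713 0.2199]
top 0.22 97 [0.5698 0.2311 0.22  ] [0.5972 0.2745 0.2297]
top 0.23 185 [0.5697 0.231  0.2301] [0.5908 0.2756 0.2399]
top 0.24 10 [0.5719 0.2371 0.2401] [0.5848 0.2693 0.2408]
side 0.15 14 [0.5639 0.2511 0.1583] [0.5905 0.2797 0.16  ]
side 0.16 630 [0.5632 0.2279 0.16  ] [0.6175 0.2805 0.17  ]
side 0.17 290 [0.5691 0.2445 0.1701] [0.6074 0.2752 0.1799]
side 0.18 204 [0.5691 0.2447 0.18  ] [0.6054 0.2748 0.1899]
side 0.19 135 [0.5693 0.2433 0.19  ] [0.6048 0.2829 0.1998]
side 0.2 129 [0.569  0.237  0.2001] [0.6052 0.2826 0.21  ]
side 0.21 129 [0.569  0.2437 0.2102] [0.5937 0.2823 0.22  ]
side 0.22 165 [0.5691 0.2351 0.2202] [0.5952 0.2691 0.23  ]
side 0.23 273 [0.5692 0.2005 0.2301] [0.6081 0.2746 0.2399]
side 0.24 12 [0.5731 0.1971 0.2407] [0.5991 0.2708 0.2486]
side 0.25 16 [0.5671 0.1944 0.2504] [0.6002 0.2775 0.2598]
clk 5.75 tcp [0.5912 0.2502 0.1886] zaxis [-0.001 -0.002 -1.   ] F [ 0.4  0.2 -0.6] w 0.0437
shift mm [ 0.4  1.4 -1.4] turn [ 0.002  0.002 -0.001]
```

View pics/b.png

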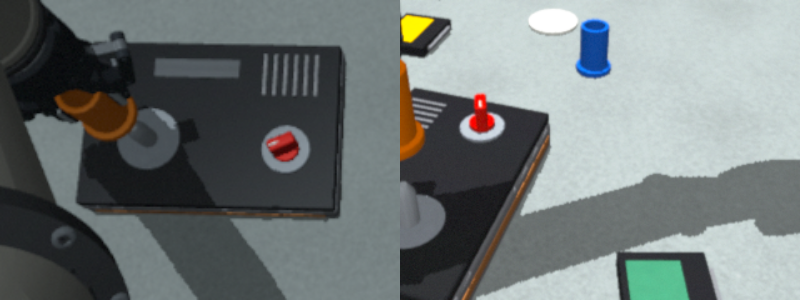

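The top crop shows the grip upright over the post's disc. The side crop shows the post tip below the grip, with the blue grip untouched. One check of the post from the side camera's data, with no new picture:

```bash
python3 - <<'E'
from h import *
for n in("top","side"):
  for s in("","2"):
    W=np.load(n+s+".npz")["W"]
    g=(np.hypot(W[...,0]-.592,W[...,1]-.249)<.03)
    for lo in(.065,.075,.085,.095,.1):
        q=W[g&(W[...,2]>lo)&(W[...,2]<lo+.01)]
        if len(q)>5: 
            p=q[:,:2]; ls=np.linalg.lstsq(np.c_[2*p,np.ones(len(p))],(p**2).sum(1),rcond=None)[0]
            print(n+s,lo,len(q),q.min(0).round(4),q.max(0).round(4),"fit",ls[:2].round(4),np.sqrt(ls[2]+ls[:2]@ls[:2]).round(4))
E
```

```text
top 0.065 27 [0.583  0.2391 0.0655] [0.5991 0.2562 0.0745] fit [0.5933 0.2498] 0.0103
top 0.075 29 [0.5828 0.239  0.0755] [0.6016 0.254  0.0848] fit [0.5936 0.25  ] 0.0105
top 0.085 33 [0.5829 0.2391 0.0863] [0.6036 0.2605 0.0949] fit [0.5935 0.2501] 0.0104
top 0.095 81 [0.5824 0.239  0.095 ] [0.6027 0.2591 0.1049] fit [0.5929 0.2492] 0.0072
top 0.1 48 [0.5849 0.2429 0.1002] [0.6001 0.2547 0.1073] fit [0.5928 0.2491] 0.0049
top2 0.065 23 [0.5826 0.2389 0.0653] [0.597  0.2563 0.0748] fit [0.5944 0.2504] 0.0112
top2 0.075 27 [0.5829 0.2391 0.0752] [0.6023 0.2543 0.0846] fit [0.5938 0.2502] 0.0107
top2 0.085 40 [0.5827 0.2389 0.0851] [0.6037 0.26   0.0948] fit [0.5934 0.25  ] 0.0102
top2 0.095 61 [0.584  0.2402 0.0953] [0.6011 0.2557 0.1047] fit [0.5924 0.2483] 0.0066
top2 0.1 33 [0.5866 0.2404 0.1   ] [0.6    0.2557 0.1078] fit [0.5926 0.2482] 0.0049
side 0.065 109 [0.5816 0.2446 0.065 ] [0.6027 0.2616 0.0749] fit [0.5927 0.2501] 0.0103
side 0.075 107 [0.582  0.245  0.0751] [0.602  0.2612 0.0849] fit [0.5926 0.2502] 0.0101
side 0.085 127 [0.5817 0.2412 0.085 ] [0.603  0.2615 0.0949] fit [0.5926 0.2502] 0.01
side 0.095 152 [0.5821 0.242  0.095 ] [0.6021 0.2601 0.1049] fit [0.5916 0.2514] 0.0063
side 0.1 77 [0.586  0.2449 0.1   ] [0.5994 0.2582 0.1059] fit [0.5923 0.2512] 0.0044
side2 0.065 109 [0.5815 0.2443 0.065 ] [0.6028 0.2618 0.075 ] fit [0.5926 0.2501] 0.0103
side2 0.075 105 [0.5815 0.2447 0.0751] [0.6012 0.2611 0.0848] fit [0.5927 0.2499] 0.0103
side2 0.085 128 [0.5814 0.2405 0.085 ] [0.6026 0.2613 0.095 ] fit [0.5927 0.2501] 0.0101
side2 0.095 152 [0.5823 0.2412 0.095 ] [0.6013 0.2599 0.105 ] fit [0.5917 0.2512] 0.0063
side2 0.1 77 [0.5854 0.2449 0.1   ] [0.5975 0.2573 0.1067] fit [0.5916 0.2511] 0.0042
```

Post is at (0.593, 0.250) and the grip at about (0.591, 0.252). I'll correct by about 2 mm and go down.

Emit:
play_rows --deltas '[[30,[1,2,8],[0,0,0]],[30,[1,2,25],[0,0,0]],[30,[1,2,42],[0,0,0]],[30,[1,2,57],[0,0,0]],[30,[1,2,70],[0,0,0]],[30,[1,2,82],[0,0,0]],[30,[1,2,90],[0,0,0]],[30,[1,2,92],[0,0,0]]]'

```text
clock: 6.75
tcp_pos: [0.5925, 0.2484, 0.0961]
orientation: [3.097, 0.52, -0.003]
contact_force: [1.0, -0.3, -0.7]
grip_width: 0.0436
```

Emit:
play_rows --deltas '[[30,[0,0,3],[0,0,0]],[30,[0,0,6],[0,0,0]],[30,[0,0,8],[0,0,0]],[30,[0,0,10],[0,0,0]],[30,[0,0,11],[0,0,0]],[30,[0,0,11],[0,0,0]]]'

```text
clock: 7.5
tcp_pos: [0.5925, 0.2484, 0.0853]
orientation: [3.097, 0.52, -0.003]
contact_force: [-0.3, -0.5, 1.6]
grip_width: 0.0437
```

Emit:
play_rows --deltas '[[30,[0,0,1],[0,0,0]],[30,[0,0,1.5],[0,0,0]],[30,[0,0,1.5],[0,0,0]],[30,[0,0,1.5],[0,0,0]]]'

```text
clock: 8.0
tcp_pos: [0.5925, 0.2484, 0.0852]
orientation: [3.096, 0.52, -0.002]
contact_force: [-4.6, -2.3, 11.0]
grip_width: 0.0437
```

```bash
python3 - <<'E'
from h import *
im,d,W=cloud("side"); hsv=cv2.cvtColor(im,cv2.COLOR_RGB2HSV)
g=(hsv[...,0]<25)&(hsv[...,0]>4)&(hsv[...,1]>120)&(np.hypot(W[...,0]-.593,W[...,1]-.25)<.05)
for lo in np.arange(.05,.15,.01):
    q=W[g&(W[...,2]>lo)&(W[...,2]<lo+.01)]
    if len(q)>8: print(round(lo,3),len(q),q.min(0).round(4),q.max(0).round(4))
to(.593,.25,.2)
save("c",cv2.resize(im[180:420,200:520],(640,480)))
E
```

```text
0.05 76 [0.5655 0.2023 0.0539] [0.6038 0.2774 0.06  ]
0.06 512 [0.5647 0.2244 0.0602] [0.6202 0.2776 0.07  ]
0.07 200 [0.5706 0.2353 0.0701] [0.6084 0.2726 0.08  ]
0.08 117 [0.5709 0.2361 0.0801] [0.6083 0.2793 0.09  ]
0.09 96 [0.5708 0.2375 0.0901] [0.6083 0.2806 0.1   ]
0.1 96 [0.5708 0.2327 0.1001] [0.6046 0.2807 0.1098]
0.11 106 [0.5698 0.2325 0.11  ] [0.5946 0.2651 0.1199]
0.12 122 [0.5705 0.2218 0.12  ] [0.6041 0.2649 0.13  ]
0.13 175 [0.5708 0.2229 0.13  ] [0.6091 0.267  0.139 ]
clk 8.05 tcp [0.5925 0.2484 0.0852] zaxis [-0.001 -0.002 -1.   ] F [-4.4 -2.2 10.6] w 0.0437
shift mm [   0.8   -1.1 -114.8] turn [ 0.002  0.002 -0.001]
```

View pics/c.png

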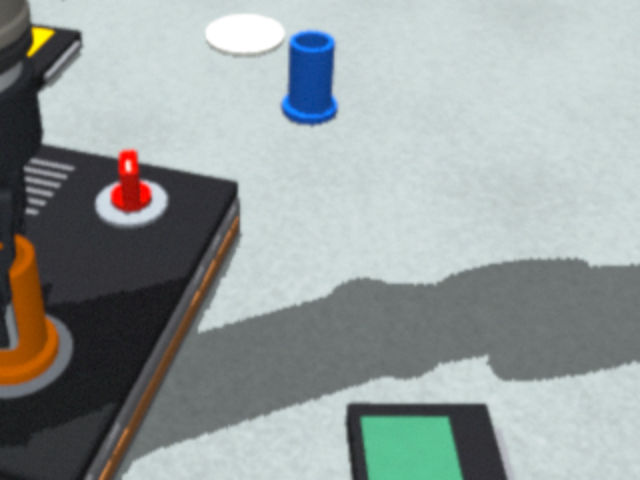

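The grip sits at the crop's lower left with its skirt flat on the deck. It measures (0.593, 0.250) with its top at 0.135–0.139 and an 11 N push reaction, so it's home. Releasing.

Emit:
play_rows --deltas '[[85,[0,0,0],[0,0,0]],[85,[0,0,0],[0,0,0]],[85,[0,0,0],[0,0,0]],[85,[0,0,0],[0,0,0]],[85,[0,0,0],[0,0,0]],[85,[0,0,0],[0,0,0]]]'

```text
clock: 8.8
tcp_pos: [0.5925, 0.2484, 0.0851]
orientation: [3.096, 0.52, -0.002]
contact_force: [-0.1, 1.0, 0.8]
grip_width: 0.0846
```

Emit:
play_rows --deltas '[[85,[0,0,-10],[0,0,0]],[85,[0,0,-30],[0,0,0]],[85,[0,0,-60],[0,0,0]],[85,[0,0,-90],[0,0,0]],[85,[0,0,-120],[0,0,0]],[85,[0,0,-140],[0,0,0]],[85,[0,0,-150],[0,0,0]],[85,[0,0,-150],[0,0,0]]]'

```text
clock: 9.8
tcp_pos: [0.5928, 0.2488, 0.2356]
orientation: [3.097, 0.52, -0.001]
contact_force: [-0.6, -1.4, -0.8]
grip_width: 0.0852
```

```bash
python3 - <<'E'
from h import *
for n in("side","wrist"):
    im,d,W=cloud(n); hsv=cv2.cvtColor(im,cv2.COLOR_RGB2HSV)
    g=(hsv[...,0]<25)&(hsv[...,0]>4)&(hsv[...,1]>120)&(np.hypot(W[...,0]-.593,W[...,1]-.25)<.05)
    for lo,hi in((.05,.07),(.07,.12),(.128,.145)):
        q=W[g&(W[...,2]>lo)&(W[...,2]<hi)]
        if len(q)>8: print(n,lo,len(q),q.min(0).round(4),q.max(0).round(4),np.median(q,0).round(4))
    if n=="side": b=(hsv[...,0]>95)&(hsv[...,0]<130)&(hsv[...,1]>120)&(np.hypot(W[...,0]-.486,W[...,1]+.166)<.06)&(W[...,2]>.072)&(W[...,2]<.085); print("blue",W[b].min(0),W[b].max(0))
to(.593,.25,.2)
save("d",im)
E
```

```text
side 0.05 598 [0.5651 0.2028 0.0543] [0.6204 0.2782 0.0698] [0.5795 0.2668 0.0646]
side 0.07 1253 [0.5706 0.2322 0.07  ] [0.6094 0.2729 0.12  ] [0.5835 0.2656 0.0988]
side 0.128 595 [0.5705 0.2284 0.128 ] [0.6143 0.2723 0.137 ] [0.5917 0.2526 0.1341]
blue [ 0.46497972 -0.18645317  0.07203716] [ 0.50736143 -0.14210478  0.08107845]
wrist 0.05 867 [0.5436 0.2116 0.0537] [0.619  0.276  0.0699] [0.6072 0.257  0.0651]
wrist 0.07 1444 [0.5747 0.2325 0.0702] [0.6132 0.2706 0.1199] [0.5856 0.2484 0.0996]
wrist 0.128 1782 [0.5695 0.2271 0.128 ] [0.6131 0.2705 0.1385] [0.5919 0.2492 0.1348]
clk 9.9 tcp [0.5922 0.2484 0.2341] zaxis [-0.003 -0.003 -1.   ] F [-0.9  0.6  1.1] w 0.0851
shift mm [ 1.4 -1.3 34. ] turn [ 0.002  0.004 -0.001]
```

View pics/d.png

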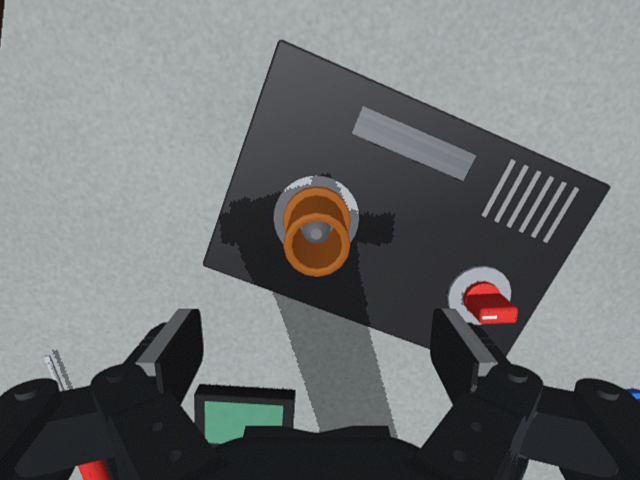

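The wrist view shows the grip at (317,245) with the post tip inside its bore at (316,232). Its rim is at 0.135, which is deck height plus 80 mm. The hand is clear and the blue grip hasn't moved.

```bash
python3 -c "
from bench import r
print(r.hand_in())"
```

```text
the job is handed in; nothing more can be done
None
```

The orange grip is on the post, pushed fully home and released, and the job is handed in. I gripped it at 40 N, carried it over the blue grip, lowered it onto the post and pressed until about 11 N of contact showed. Then I opened the fingers and raised the hand about 150 mm clear, at about 9.9 s on the clock.

- **Orange grip:** the final measurements put its axis at about (0.592, 0.250) and the post at (0.593, 0.250). Its rim is at 0.135 m, the height of the 55 mm deck plus the 80 mm grip. It stands upright, with the post tip visible inside the bore.
- **Blue grip:** it stands where it was, at (0.486, -0.165).
- **Disagreements:** the cameras differed by 1–2 mm, within their calibration. No check failed, and the hand-in gives no verdict.

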